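# Make up two pottery-painting kits

## Task

Make up the two painting kits for the class. The pale tray gets the plain tumbler, the jar of blue underglaze and the brush; the dark tray gets the footed bowl and the orange slip-trailing bottle. In each tray stand the pot upright in the cork-lined compartment and the colour upright in the smaller compartment beside it, lay the brush flat in the long front groove, and leave the rest of the stock standing where it is.

Things in the scene. Friction and masses are not known exactly. Their poses are not given: they have to be found in the camera images.
- tray_pale: Pale wood tray, fixed, 132 (x) by 158 mm (y); floor 5 mm thick, lips 6 mm wide, tops at 11 mm. Compartments: brush groove on the robot's side, 40 by 146, centre (-40, 0) mm; behind it, left, the cork-lined pot compartment, 74 by 80, centre (23, 33); right, the bare colour compartment, 74 by 60, centre (23, -43). Origin: centre of underside; +x points away from the robot, yaw within 0.5 rad.
- tray_dark: Dark brown tray, fixed, 132 (x) by 158 mm (y); floor 5 mm thick, lips 6 mm wide, tops at 11 mm. Compartments: brush groove on the robot's side, 40 by 146, centre (-40, 0) mm; behind it, left, the cork-lined pot compartment, 74 by 80, centre (23, 33); right, the bare colour compartment, 74 by 60, centre (23, -43). Origin: centre of underside; +x points away from the robot, yaw within 0.5 rad.
- tumbler: Plain unpainted pinkish bisque tumbler, hollow, no handle: 50 mm across at the foot, 58 mm at the rim, 66 mm high, about 150 g. Origin: centre of its underside, z up along its axis, standing on the table.
- bowl: Small plain pinkish bisque footed bowl, hollow: foot 44 mm across, rim 64 mm (sides nearly upright over the top 22 mm), 48 mm high, about 120 g. Origin: centre of its underside, z up along its axis, standing on the table.
- jar_blue: Jar of blue underglaze: 44 mm across, 55 mm high, white body with a blue band, blue screw lid as wide as the body; about 100 g. Origin: centre of its underside, z up along its axis, standing on the table.
- trailer_orange: Orange slip-trailing bottle: straight orange body 40 mm across and 58 mm high, then a shoulder and a thin white nozzle up to 84 mm; about 90 g. Hold it by the body. Origin: centre of its underside, z up along its axis, standing on the table.
- brush: Chunky red-handled brush lying flat near the robot: 125 mm long overall; handle 80 mm long, 15 mm wide and 15 mm thick; metal ferrule, dark head 24 mm wide; about 35 g. Origin: middle of its length, on the underside (the handle reaches from x -62 to +17 mm); x points to the bristles, z up. It may lie either way round in the groove.
- striped_tumbler: Not for these kits, leave it: finished white tumbler with orange and rust vertical stripes, rust rim and rust inside bottom; same shape as the plain one. Origin: centre of its underside, z up along its axis, standing on the table.
- jar_red: Not for these kits, leave it: jar of red underglaze, red lid and band, same shape as the blue jar. Origin: centre of its underside, z up along its axis, standing on the table.
- trailer_green: Not for these kits, leave it: green slip-trailing bottle, same shape as the orange one. Origin: centre of its underside, z up along its axis, standing on the table.
There are look-alikes about, which are no part of the job. Leave any green or purple look-alike of the brush alone.

How it is judged (in metres and radians):
At the end, for the whole second after the job is handed in: Each kit item is in its own compartment of its own tray, base wholly inside the lips (10 to 19 mm off-centre at most), flat on the floor (within 3 mm, tilt under 0.1 rad), brush along the groove within 0.2 rad, released and at rest; the other three still upright within 25 mm of their start (x of tumbler in the frame of tray_pale between 0.009 and 0.037 m and y of tumbler in the frame of tray_pale between 0.017 and 0.049 m and z of tumbler in the frame of tray_pale between 0.003 and 0.008 m and angle between each of tumbler, jar_blue, brush, bowl, trailer_orange's own z axis and vertical below 0.1 rad and linear speed of each of tumbler, jar_blue, brush, bowl, trailer_orange below 0.02 m/s and x of jar_blue in the frame of tray_pale between 0.007 and 0.039 m and y of jar_blue in the frame of tray_pale between -0.053 and -0.033 m and z of jar_blue in the frame of tray_pale between 0.003 and 0.008 m and x of brush in the frame of tray_pale between -0.052 and -0.028 m and y of brush in the frame of tray_pale between -0.013 and 0.013 m and z of brush in the frame of tray_pale between 0.003 and 0.008 m and angle between the x axis of brush and the y axis of tray_pale, either way round below 0.2 rad and x of bowl in the frame of tray_dark between 0.006 and 0.04 m and y of bowl in the frame of tray_dark between 0.014 and 0.052 m and z of bowl in the frame of tray_dark between 0.003 and 0.008 m and x of trailer_orange in the frame of tray_dark between 0.005 and 0.041 m and y of trailer_orange in the frame of tray_dark between -0.055 and -0.031 m and z of trailer_orange in the frame of tray_dark between 0.003 and 0.008 m and distance of each of striped_tumbler, jar_red, trailer_green from where it was at the start of the episode below 0.025 m and angle between each of striped_tumbler, jar_red, trailer_green's own z axis and vertical below 0.15 rad); the robot touches nothing.
It fails at once if the striped tumbler is displaced by more than 25 mm or tipped over (distance of striped_tumbler from where it was at the start of the episode above 0.025 m or angle between striped_tumbler's own z axis and vertical above 0.4 rad).
It fails at once if the red jar is displaced by more than 25 mm or tipped over (distance of jar_red from where it was at the start of the episode above 0.025 m or angle between jar_red's own z axis and vertical above 0.4 rad).
It fails at once if the green bottle is displaced by more than 25 mm or tipped over (distance of trailer_green from where it was at the start of the episode above 0.025 m or angle between trailer_green's own z axis and vertical above 0.4 rad).
It fails at once if the plain tumbler is knocked over (angle between tumbler's own z axis and vertical above 0.7 rad).
It fails at once if the footed bowl is knocked over (angle between bowl's own z axis and vertical above 0.7 rad).
It also fails if it takes over 122 s, if anything falls off the work surface, if the arm or the gripper's body presses on something with over 40 N, if the wrist force passes 120 N, or if a joint passes its speed limit or range.

## Robot

A 6-joint arm with a two-finger parallel gripper is mounted at the origin on the work surface. World frame = base frame: x ahead of the robot, y to its left, z up, the work surface at z = 0. Lengths are in mm, angles in rad, forces in N, time in s.
With the tool pointing down it reaches from about 350 to 975 mm from the base axis. Payload 7.1 kg.
Tool frame: the origin (TCP) lies midway between the tips of the shut fingers; the grasp point (between the pads) lies 19 mm behind it (ctrl.grip_depth is the distance from the TCP to the grasp point, in mm); z points along the fingers, y is the line along which they close (so a half turn about z gives the same grasp; the last joint's range is limited). The gripper opens to 88 mm and grips with 3 to 60 N. Pads are 20 mm wide; open, the fingers measure 115 mm over their backs; the gripper's body (75 mm by 178 mm) begins 61 mm behind the grasp point.
Start: joints at [-1.252, 0.423, 1.63, -0, 1.089, -0.019], TCP at [207.15, -589.655, 200.675] pointing down, gripper open.
Joint ranges: [-3, 3], [-0.9, 2.11], [0.09, 2.58], [-1.31, 4.45], [0.11, 2.69], [-2.54, 2.54]. Speed limits (rad/s): [2.39, 2.39, 3.01, 3.14, 3.14, 3.14].

## Interface

Orientations are given as a rotation vector (axis times angle).
In Python, from workcell import ctrl, cams gives the robot as it stands.
- The arm moves only by the tool move_arm, never from a script. Its argument "steps" is a list of rows, each a list of 3 entries, a list of its own where there are three numbers: the shift along the tool's x, y, z in units of 25 mm (1.0 is 25 mm), then the turn about the tool's z in units of 5 degrees (1.0 is 5 degrees), then the closure, from 0 (fully open) to 1 (shut). A call has 1 to 20 rows; each row shifts and turns the commanded pose from where the row before left it, along the tool's axes as they then stand; what a row does not reach is not made up. A row lasts 1/12 s, in which the tool goes at most 41.7 mm and 7.16 degrees, less where a joint would pass 70% of its speed; a pose out of reach is approached as far as the arm can. A call is refused whole if a number of a shift passes 1 or a number of a turn 1, either way. A call with a gripper value outside its range is refused whole. The fingers move at their own pace and stop on an object; the grip force is fixed at half the most. Time passes only in rows, so rows that do not move let the fingers close. It gives the time, the measured TCP pose, the force, the opening and the grip force at its end, in the units of the state.
- ctrl.get_obs(): the state, without advancing time (a new reading comes with each control period).
- cams.get_image(name): name is "scene" or "top"; returns a dict with "image" (420x560x3 uint8, red, green, blue), "camera_matrix" (3x3 intrinsics, pixels), "k1" (the pictures are not rectified: a ray, as slopes to the right and down, at radius r is drawn at 1 + k1 r^2 times it, then the intrinsics apply), "xyz" and "rotation" of the camera in the world. Camera axes: x right, y down, z forward; pixel columns grow to the right and rows downward; lengths in mm; the calibration is good to about 2 mm. A picture is of the moment at which its call begins. There is no depth.
- ctrl.close_job(): hands the job in; it is judged then, once.
Trained networks look in the newest picture that a camera, given by its name, has taken for a name from the list of things; names that differ only in an ending like _2 or _b are one class to them, and where a whole thing is asked for, a point or a joint stands for the part that bears it (a point fixed in the world has none). Each returns a list of dicts, best first, with "p" (0 to 1); they miss things now and then, are a little off and sometimes report something else, mostly with a low value. They report only what shows in the picture. A call takes as long as a camera call. They do not tell look-alikes from the thing itself.
- cams.boxes_of(camera, thing): "rect" ([centre column, centre row, width, height] in pixels, round what is visible of it).
- cams.cut_out(camera, thing): "pixels" (420x560 bool, what is visible of it) and "rect" ([centre column, centre row, width, height] in pixels, round what is visible of it).
The state is a dict: "t": time; "qpos": joint angles; "qvel": joint speeds; "joint_torque": joint torques, N m; "ee_pos": TCP position; "orientation": TCP orientation; "ft_force": force on the tool from outside, world axes, zero at the start; "moment": the same for the moment, N m; "width": finger opening in mm; "grasp_force": force on a finger pad.
Only numpy, scipy, OpenCV 4.12 (cv2) and the standard library are available. Lean on these libraries where they do the work, as an engineer would, in place of code of your own. Each camera call takes 0.05 s, during which the arm holds its last target. There are 200 camera calls.

## Working session

There is one attempt and no reset: what is moved stays moved. The work goes in short steps, Python scripts to look and compute and a tool call to move; the robot and the scene stay as the last step left them, time stands still between calls to the robot, and variables do not carry over. Pictures are saved under pics/ and viewed, at most 14 in all, crops included, and the job is handed in when it is done.

Besides the shell and the picture viewer there is one more tool, called after "Request:" in YAML: its name, and indented under it one key for each argument. move_arm: Moves the arm, as the interface text tells. Its arguments: {"type":"object","properties":{"steps":{"type":"array"}},"required":["steps"]}

```bash
mkdir -p pics; ls; cat > h.py <<'E'
import numpy as np, cv2
from workcell import ctrl, cams
def ray(im,px):
    K=im["camera_matrix"];k=im["k1"]
    d=np.array([(px[0]-K[0][2])/K[0][0],(px[1]-K[1][2])/K[1][1]])
    u=d.copy()
    for _ in range(30): u=d/(1+k*(u@u))
    return np.array(im["rotation"])@np.array([u[0],u[1],1.])
def at(im,px,z):
    r=ray(im,px);c=np.array(im["xyz"]);return (c+r*(z-c[2])/r[2])[:2]
def proj(im,P):
    P=np.atleast_2d(P).astype(float)
    q=(P-np.array(im["xyz"]))@np.array(im["rotation"]);s=q[:,:2]/q[:,2:]
    s=s*(1+im["k1"]*(s**2).sum(1,keepdims=True));K=np.array(im["camera_matrix"])
    return s*[K[0][0],K[1][1]]+[K[0][2],K[1][2]]
def save(im,name,crop=None,f=1):
    a=im["image"][...,::-1]
    if crop: a=a[crop[1]:crop[3],crop[0]:crop[2]]
    cv2.imwrite("pics/"+name,cv2.resize(a,None,fx=f,fy=f,interpolation=cv2.INTER_CUBIC))
E
python3 - <<'E'
from h import *
for c in ["top","scene"]:
    im=cams.get_image(c);save(im,c+"0.png",None,1.4)
    print(c,np.round(im["xyz"]),np.round(im["rotation"],3).tolist(),np.round(im["camera_matrix"]).tolist(),im["k1"])
    for n in "tray_pale tray_dark tumbler bowl jar_blue trailer_orange brush striped_tumbler jar_red trailer_green".split():
        print(n,[(round(float(d["p"]),2),np.round(d["rect"]).astype(int).tolist()) for d in cams.boxes_of(c,n)])
print(ctrl.get_obs())
E
```

```text
pics
top [ 309.  -62. 1055.] [-2.123, 2.153, -0.174] [[435.0, 0.0, 280.0], [0.0, 435.0, 204.0], [0.0, 0.0, 1.0]] -0.07180612359407991
tray_pale [(0.59, [339, 132, 21, 25]), (0.58, [377, 210, 77, 75])]
tray_dark [(0.68, [125, 230, 77, 76])]
tumbler [(0.78, [299, 175, 23, 26])]
bowl [(0.64, [208, 132, 25, 26]), (0.58, [257, 216, 21, 53])]
jar_blue [(0.9, [338, 132, 19, 24])]
trailer_orange [(0.84, [207, 178, 18, 18]), (0.59, [253, 128, 22, 32])]
brush [(0.7, [451, 154, 53, 14]), (0.68, [304, 267, 29, 46]), (0.61, [383, 291, 46, 37]), (0.56, [210, 250, 49, 24])]
striped_tumbler [(0.65, [254, 127, 25, 32]), (0.4, [340, 131, 16, 24]), (0.22, [256, 216, 19, 52])]
jar_red [(0.69, [254, 179, 20, 24])]
trailer_green [(0.92, [164, 137, 22, 22])]
scene [1393.  221.  760.] [-1.424, -1.931, 0.991] [[414.0, 0.0, 283.0], [0.0, 414.0, 209.0], [0.0, 0.0, 1.0]] -0.11231761813353487
tray_pale [(0.91, [211, 210, 67, 38])]
tray_dark [(0.61, [417, 243, 63, 41])]
tumbler []
bowl [(0.75, [328, 272, 25, 26])]
jar_blue [(0.71, [208, 251, 18, 27])]
trailer_orange [(0.86, [338, 242, 16, 27])]
brush [(0.76, [281
[... 313 characters left out ...]
, [371, 280, 20, 28])]
{'t': 1.1, 'qpos': array([-1.25201035e+00,  4.23103556e-01,  1.62989651e+00, -4.25588976e-07,
        1.08860354e+00, -1.89870454e-02]), 'qvel': array([-0.0002076 , -0.00016432, -0.00060398,  0.00029888, -0.00160361,
        0.00210889]), 'joint_torque': array([-1.82874432e-03, -5.44585097e+01, -2.74039632e+01,  6.44005230e-02,
        1.68254500e-02,  5.85885090e-06]), 'ee_pos': array([ 207.14358167, -589.65824242,  200.67421188]), 'orientation': array([-3.09688509e+00, -5.28052490e-01,  3.15485394e-06]), 'ft_force': array([-0.02549205,  0.43549349,  0.72228277]), 'moment': array([ 0.04397208,  0.05173934, -0.01703909]), 'grasp_force': 0.0, 'width': 87.79143579864107}
```

View pics/top0.png

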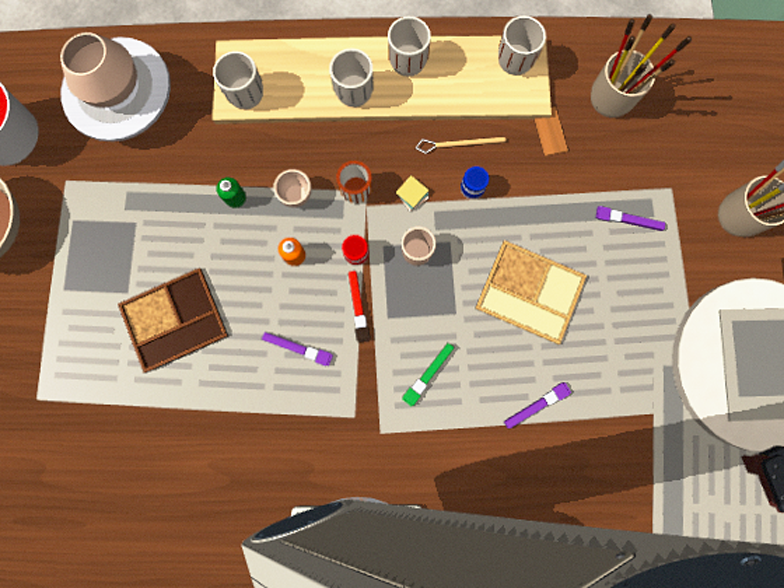

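View pics/scene0.png

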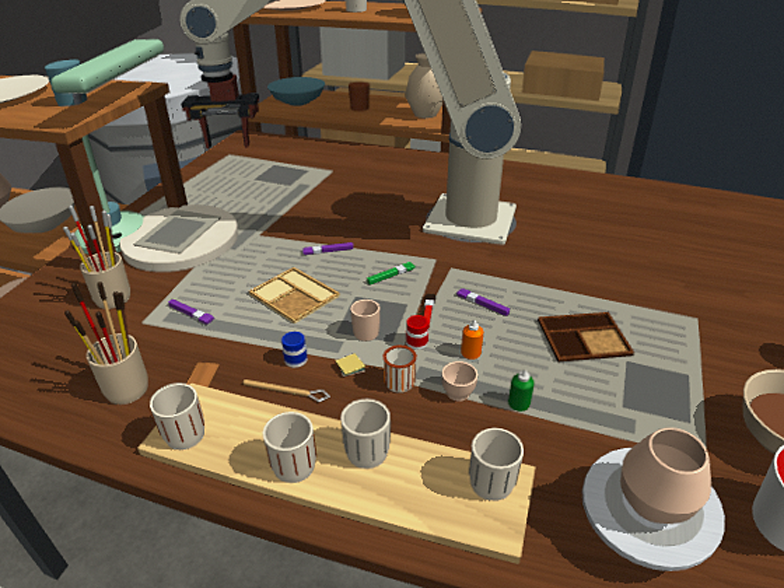

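```bash
sed -i 's/np.array(im\["rotation"\])/cv2.Rodrigues(np.array(im["rotation"],float))[0]/' h.py
cat > fit.py <<'E'
from h import *
from scipy.optimize import minimize
A=np.linspace(0,2*np.pi,40)
def rev(prof): return np.array([[r*np.cos(a),r*np.sin(a),z] for r,z in prof for a in A])
def box(x0,x1,y,z): return np.array([[x,s*y,k] for x in(x0,x1) for s in(-1,1) for k in(0,z)])
M={"tumbler":rev([(25,0),(29,66)]),"bowl":rev([(22,0),(32,26),(32,48)]),"jar":rev([(22,0),(22,55)]),
"trailer":rev([(20,0),(20,58),(3,84)]),"tray":box(-66,66,79,11),"brush":np.vstack([box(-62,17,7.5,15),box(17,62,12,12)])}
def hullmask(im,P):
    m=np.zeros((840,1120),np.uint8);h=cv2.convexHull(np.float32(proj(im,P)*2+.5));cv2.fillPoly(m,[np.int32(np.round(h))],1);return m>0
def place(P,v):
    c,s=np.cos(v[2]),np.sin(v[2]);return np.c_[P[:,:2]@np.array([[c,s],[-s,c]])+v[:2],P[:,2]]
def fit(views,model,v0,yaw=False):
    P=M[model];n=3 if yaw else 2
    ms=[(im,np.kron(m,np.ones((2,2)))>0) for im,m in views]
    def cost(w):
        v=[w[0],w[1],w[2]/50 if yaw else 0]
        c=0
        for im,m in ms:
            h=hullmask(im,place(P,v));c+=1-(h&m).sum()/(h|m).sum()
        return c/len(ms)
    w0=np.r_[v0[:2],(v0[2]*50,)*(n==3)]
    S=np.vstack([w0]+[w0+np.eye(n)[i]*12 for i in range(n)])
    for _ in range(2):
        r=minimize(cost,w0,method="Nelder-Mead",options=dict(initial_simplex=S,xatol=.05,fatol=1e-5));w0=r.x
        S=np.vstack([w0]+[w0-np.eye(n)[i]*6 for i in range(n)])
    return np.r_[w0[:2],w0[2]/50 if yaw else 0],1-r.fun
def mask(cam,thing,im,xy,hz):
    "cut-out whose rect centre is nearest the predicted pixel"
    q=proj(im,[[*xy,hz]])[0]
    L=[d for d in cams.cut_out(cam,thing)]
    L=[d for d in L if np.hypot(*(np.array(d["rect"][:2])-q))<14]
    return L[0]["pixels"] if L else None
E
cat > m1.py <<'E'
from fit import *
import json
T,S=cams.get_image("top"),cams.get_image("scene")
I={"tumbler":("tumbler",(299,175),35),"bowl":("bowl",(208,133),25),"jar_blue":("jar",(338,131),28),"trailer_orange":("trailer",(207,178),35),
"striped_tumbler":("tumbler",(254,128),35),"jar_red":("jar",(254,179),28),"trailer_green":("trailer",(164,137),35),
"tray_pale":("tray",(378,209),8),"tray_dark":("tray",(124,229),8),"brush":("brush",(256,217),8)}
R={}
ov={"T":T["image"].copy(),"S":S["image"].copy()}
for n,(m,px,hz) in I.items():
    xy=at(T,px,hz);res={}
    mt,ms=mask("top",n,T,xy,hz),mask("scene",n,S,xy,hz)
    v=[("t",T,mt),("s",S,ms)];v=[a for a in v if a[2] is not None]
    yaw=m in("tray","brush");y0={"tray_pale":-.35,"tray_dark":.4,"brush":3.0}.get(n,0)
    for k,L in [(a[0],[a[1:]]) for a in v]+[("b",[a[1:] for a in v])]:
        r,q=fit(L,m,(*xy,y0),yaw);res[k]=(np.round(r,2).tolist(),round(float(q),2))
    print(n,res);R[n]=res["b"][0]
    for k,im in (("T",T),("S",S)):
        cv2.polylines(ov[k],[np.int32(np.round(cv2.convexHull(np.float32(proj(im,place(M[m],r))))))],True,(0,255,255),1)
json.dump(R,open("poses.json","w"))
a=cv2.resize(ov["T"][100:290,70:430],None,fx=2.2,fy=2.2)[...,::-1]
cv2.imwrite("pics/ovT.png",a)
E
python3 m1.py
```

```text
tumbler {'t': ([541.49, -108.41, 0.0], 0.9), 's': ([539.71, -111.36, 0.0], 0.95), 'b': ([540.89, -110.37, 0.0], 0.91)}
bowl {'t': ([649.49, 107.06, 0.0], 0.92), 's': ([649.42, 105.23, 0.0], 0.91), 'b': ([648.27, 105.9, 0.0], 0.91)}
jar_blue {'s': ([656.98, -212.83, 0.0], 0.92), 'b': ([656.98, -212.83, 0.0], 0.92)}
trailer_orange {'t': ([536.1, 109.0, 0.0], 0.93), 's': ([537.46, 105.82, 0.0], 0.91), 'b': ([536.11, 106.79, 0.0], 0.89)}
striped_tumbler {'t': ([657.43, -1.12, 0.0], 0.96), 's': ([654.71, -4.43, 0.0], 0.96), 'b': ([657.45, -2.05, 0.0], 0.93)}
jar_red {'t': ([540.27, -2.64, 0.0], 0.94), 's': ([535.57, -3.92, 0.0], 0.94), 'b': ([539.63, -2.92, 0.0], 0.92)}
trailer_green {'t': ([644.29, 215.18, 0.0], 0.86), 's': ([650.74, 215.39, 0.0], 0.77), 'b': ([644.28, 215.03, 0.0], 0.81)}
tray_pale {'t': ([465.3, -306.27, -0.44], 0.96), 's': ([463.38, -308.79, -0.43], 0.97), 'b': ([464.32, -308.18, -0.42], 0.96)}
tray_dark {'t': ([425.26, 320.31, 0.41], 0.97), 's': ([424.04, 319.61, 0.4], 0.95), 'b': ([424.8, 319.46, 0.41], 0.96)}
brush {'t': ([443.11, -3.97, 3.3], 0.76), 's': ([436.02, -6.67, 3.32], 0.43), 'b': ([445.35, -4.65, 3.3], 0.59)}
```

View pics/ovT.png

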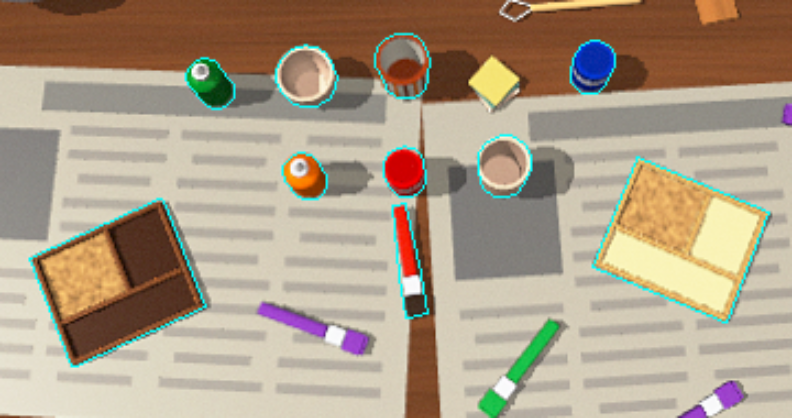

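```bash
cat > plan.py <<'E'
from h import *
import json,sys
P={"tumbler":(540.6,-109.9),"bowl":(649.2,106.1),"jar_blue":(657,-212.8),"trailer_orange":(536.6,107.2),
"pale":(464.3,-307.6,-.43),"dark":(424.7,319.9,.405),"brush":(444,-4.5,3.3)}
def tray(t,x,y):
    c=P[t];return np.array(c[:2])+[x*np.cos(c[2])-y*np.sin(c[2]),x*np.sin(c[2])+y*np.cos(c[2])]
def state():
    o=ctrl.get_obs();R=cv2.Rodrigues(np.array(o["orientation"]))[0];return o,R
def go(xy,z,yaw):
    o,R=state();p=np.array(o["ee_pos"]);phi=np.arctan2(R[1,1],R[0,1]);tgt=np.array([*xy,z])
    dq1=np.arctan2(xy[1],xy[0])-np.arctan2(p[1],p[0])
    best=[]
    for k in range(-3,4):
        t=-(yaw+k*np.pi-phi);q6=o["qpos"][5]+t+dq1
        if abs(t)<3.3: best.append((abs(q6),t,q6))
    best.sort()
    print("at",np.round(p,1),"yaw %.3f"%phi,"w %.1f"%o["width"],"grip %.1f"%o["grasp_force"],"tilt %.3f"%np.arccos(-R[2,2]),"q6 %.2f"%o["qpos"][5],"t %.1f"%o["t"])
    for _,t,q6 in best[:2]:
        c,s=np.cos(t),np.sin(t);R2=R@np.array([[c,-s,0],[s,c,0],[0,0,1]])
        print("turn units %.2f (q6->%.2f) then shift units"%(np.degrees(t)/5,q6),np.round(R2.T@(tgt-p)/25,2))
E
python3 - <<'E'
from plan import *
b=P["brush"];g=np.array(b[:2])-22*np.array([np.cos(b[2]),np.sin(b[2])])
print(g);go(g,150,b[2]+np.pi/2)
E
```

```text
[465.72455494  -1.02959473]
at [ 207.1 -589.7  200.7] yaw -1.233 w 87.7 grip 0.0 tilt 0.000 q6 -0.02 t 2.2
turn units 2.06 (q6->1.39) then shift units [ 13.93 -21.62   2.03]
turn units -33.94 (q6->-1.75) then shift units [-13.93  21.62   2.03]
```

Request:
move_arm:
  steps:
    - [[0,0,0],0.69,0.4]
    - [[0,0,0],0.69,0.4]
    - [[0,0,0],0.68,0.4]
    - [[0.63,-0.98,0.09],0,0.4]
    - [[0.63,-0.98,0.09],0,0.4]
    - [[0.63,-0.98,0.09],0,0.4]
    - [[0.63,-0.98,0.09],0,0.4]
    - [[0.63,-0.98,0.09],0,0.4]
    - [[0.63,-0.98,0.09],0,0.4]
    - [[0.63,-0.98,0.09],0,0.4]
    - [[0.63,-0.98,0.09],0,0.4]
    - [[0.63,-0.98,0.09],0,0.4]
    - [[0.63,-0.98,0.09],0,0.4]
    - [[0.63,-0.98,0.09],0,0.4]
    - [[0.63,-0.98,0.09],0,0.4]
    - [[0.63,-0.98,0.09],0,0.4]
    - [[0.63,-0.98,0.09],0,0.4]
    - [[0.63,-0.98,0.09],0,0.4]
    - [[0.63,-0.98,0.09],0,0.4]
    - [[0.63,-0.98,0.09],0,0.4]

```text
t: 3.87
ee_pos: [406.6, -134.9, 162.6]
orientation: [3.131, 0.248, 0.001]
ft_force: [0.5, -0.1, -1.1]
width: 52.6
grasp_force: 0.0
```

Request:
move_arm:
  steps:
    - [[0.64,-0.99,0.1],0,0.4]
    - [[0.64,-0.99,0.1],0,0.4]
    - [[0.64,-0.99,0.1],0,0.4]
    - [[0.65,-0.99,0.1],0,0.4]
    - [[0.65,-1,0.1],0,0.4]
    - [[0,0,0],0,0.4]
    - [[0,0,0],0,0.4]

```text
t: 4.45
ee_pos: [466.3, 0.0, 149.8]
orientation: [3.131, 0.253, -0.0]
ft_force: [-0.5, -0.3, 0.2]
width: 52.6
grasp_force: 0.0
```

```bash
python3 - <<'E'
from plan import *
b=P["brush"];g=np.array(b[:2])-22*np.array([np.cos(b[2]),np.sin(b[2])])
go(g,6,b[2]+np.pi/2)
im=cams.get_image("top");save(im,"br.png",(200,150,320,290),4)
E
```

```text
at [466.3   0.  149.8] yaw -1.410 w 52.6 grip 0.0 tilt 0.000 q6 1.38 t 4.5
turn units 0.03 (q6->1.38) then shift units [-0.03  0.04  5.75]
turn units -35.97 (q6->-1.76) then shift units [ 0.03 -0.04  5.75]
```

Request:
move_arm:
  steps:
    - [[0,0.04,0.95],0,0.4]
    - [[0,0,0.95],0,0.4]
    - [[0,0,0.95],0,0.4]
    - [[0,0,0.95],0,0.4]
    - [[0,0,0.8],0,0.4]
    - [[0,0,0.6],0,0.4]
    - [[0,0,0.4],0,0.4]
    - [[0,0,0.15],0,0.4]
    - [[0,0,0],0,0.4]
    - [[0,0,0],0,1]
    - [[0,0,0],0,1]
    - [[0,0,0],0,1]
    - [[0,0,0],0,1]
    - [[0,0,0],0,1]
    - [[0,0,0],0,1]
    - [[0,0,0],0,1]
    - [[0,0,-0.4],0,1]
    - [[0,0,-0.8],0,1]
    - [[0,0,-1],0,1]
    - [[0,0,-1],0,1]

```text
t: 6.17
ee_pos: [465.5, -2.0, 87.3]
orientation: [-3.132, -0.248, 0.002]
ft_force: [0.3, -0.4, -0.5]
width: 0.5
grasp_force: 0.0
```

```bash
python3 - <<'E'
from plan import *
print(tray("pale",-40,22))
go(tray("pale",-40,22),110,-.43)
im=cams.get_image("top");save(im,"br1.png",(180,120,340,290),3.4)
im=cams.get_image("scene");save(im,"br2.png",(200,120,440,300),3)
E
```

```text
[ 437.11252767 -270.92792141]
at [465.5  -2.   87.3] yaw -1.413 w 0.5 grip 0.0 tilt 0.001 q6 1.38 t 6.2
turn units -11.26 (q6->-0.15) then shift units [-10.25   3.45  -0.91]
turn units 24.74 (q6->2.99) then shift units [10.25 -3.45 -0.91]
```

View pics/br2.png

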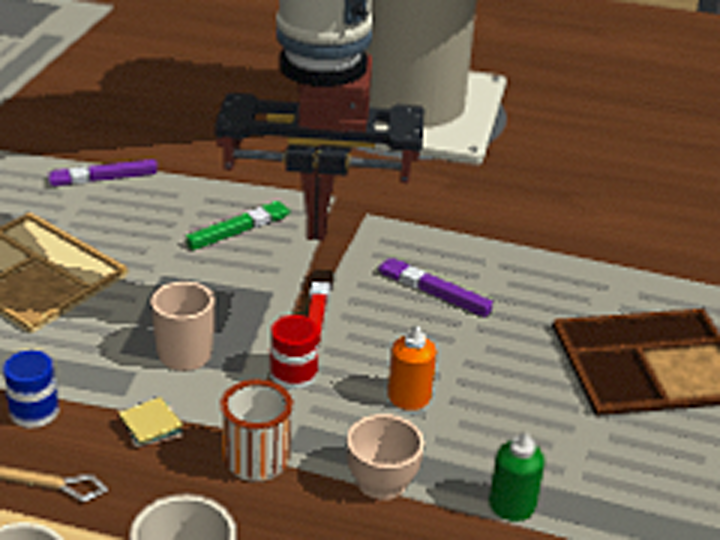

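View pics/br1.png

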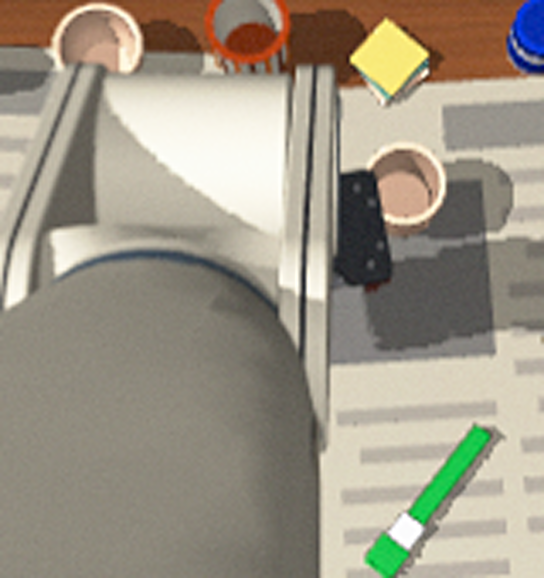

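Request:
move_arm:
  steps:
    - [[0.15,0.95,-0.6],0,0.4]
    - [[0.15,0.95,-0.6],0,0.4]
    - [[0.15,0.95,-0.6],0,0.4]
    - [[0.15,0.95,-0.6],0,0.4]
    - [[0.15,0.95,0],0,0.4]
    - [[0.15,0.95,0],0,0.4]
    - [[0.15,0.95,0],0,0.4]
    - [[0.15,0.95,0],0,0.4]
    - [[0.15,0.95,0],0,0.4]
    - [[0.15,0.95,0],0,0.4]
    - [[0.15,0.95,0],0,0.4]
    - [[0,0,0],0,0.4]

```text
t: 7.27
ee_pos: [549.1, -257.1, 145.8]
orientation: [3.131, 0.244, 0.002]
ft_force: [-0.3, 0.7, 0.6]
width: 52.7
grasp_force: 0.0
```

```bash
python3 - <<'E'
from fit import *
from plan import state
print(state()[0]["ee_pos"])
im=cams.get_image("top");a=im["image"]
hsv=cv2.cvtColor(a,cv2.COLOR_RGB2HSV);m=((hsv[...,0]<8)|(hsv[...,0]>174))&(hsv[...,1]>190)&(hsv[...,2]>130)
m=np.uint8(m);m[:190]=0;n,l,s,c=cv2.connectedComponentsWithStats(m)
for i in range(1,n):
    if s[i,4]>20: print(s[i],c[i])
for d in cams.cut_out("top","brush"):
    r=d["rect"]
    if abs(r[0]-256)<25 and abs(r[1]-215)<30:
        print(np.round(r));print(fit([(im,d["pixels"])],"brush",(444,-4,3.3),True))
o=a.copy()
cv2.polylines(o,[np.int32(np.round(proj(im,place(M["brush"],[444,-4.5,3.3]))))[[0,2,6,4]]],True,(0,255,255),1)
cv2.imwrite("pics/br3.png",cv2.resize(np.hstack([a[170:260,215:295],o[170:260,215:295]]),None,fx=5,fy=5)[...,::-1])
E
```

```text
[ 549.08414078 -257.06236797  145.82789314]
[249 194  10  31 172] [253.64534884 209.12209302]
[257. 218.  17.  55.]
(array([446.45030619,  -4.60059979,   3.29326251]), np.float64(0.8471502590673575))
```

View pics/br3.png

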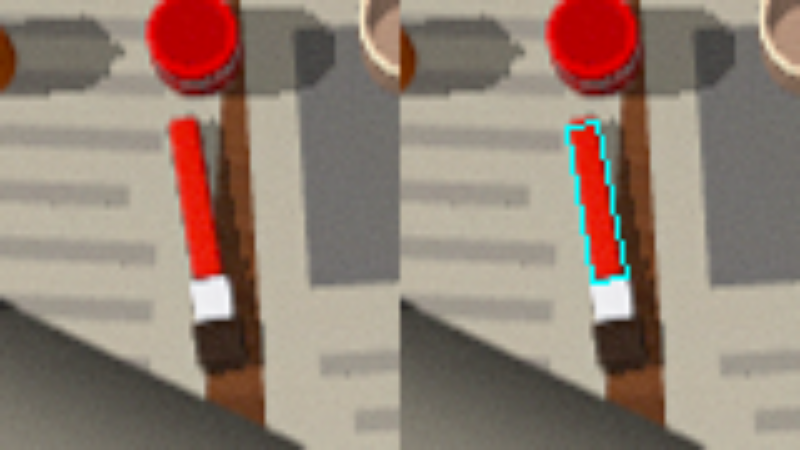

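```bash
sed -i 's/"brush":(444,-4.5,3.3)/"brush":(446,-4.5,3.295)/' plan.py; python3 - <<'E'
from plan import *
b=P["brush"];g=np.array(b[:2])-22*np.array([np.cos(b[2]),np.sin(b[2])])
print(g);go(g,100,b[2]+np.pi/2)
E
```

```text
[467.74163534  -1.13826043]
at [ 547.4 -253.8  145.4] yaw -1.414 w 52.7 grip 0.0 tilt 0.001 q6 0.96 t 7.4
turn units 0.04 (q6->1.40) then shift units [ -1.6  -10.47   1.83]
turn units -35.96 (q6->-1.75) then shift units [ 1.6  10.47  1.83]
```

Request:
move_arm:
  steps:
    - [[-0.15,-0.96,0],0,0.4]
    - [[-0.15,-0.95,0],0,0.4]
    - [[-0.15,-0.95,0],0,0.4]
    - [[-0.15,-0.95,0],0,0.4]
    - [[-0.15,-0.95,0],0,0.4]
    - [[-0.15,-0.95,0.1],0,0.4]
    - [[-0.14,-0.95,0.2],0,0.4]
    - [[-0.14,-0.95,0.3],0,0.4]
    - [[-0.14,-0.95,0.4],0,0.4]
    - [[-0.14,-0.95,0.4],0,0.4]
    - [[-0.14,-0.96,0.43],0,0.4]
    - [[0,0,0.8],0,0.4]
    - [[0,0,0.8],0,0.4]
    - [[0,0,0.8],0,0.4]
    - [[0,0,0.6],0,0.4]
    - [[0,0,0.5],0,0.4]
    - [[0,0,0.2],0,0.4]
    - [[0,0,0.1],0,0.4]
    - [[0,0,0],0,0.4]
    - [[0,0,0],0,0.4]

```text
t: 9.03
ee_pos: [467.4, -1.1, 5.9]
orientation: [3.132, 0.248, 0.001]
ft_force: [0.2, -0.3, 0.4]
width: 52.9
grasp_force: 0.0
```

```bash
python3 - <<'E'
from plan import *
b=P["brush"];g=np.array(b[:2])-22*np.array([np.cos(b[2]),np.sin(b[2])])
go(g,1,b[2]+np.pi/2)
E
```

```text
at [467.4  -1.1   5.9] yaw -1.412 w 52.9 grip 0.0 tilt 0.001 q6 1.38 t 9.0
turn units 0.06 (q6->1.39) then shift units [0.01 0.   0.2 ]
turn units -35.94 (q6->-1.75) then shift units [-0.01 -0.    0.2 ]
```

Request:
move_arm:
  steps:
    - [[0,0,0.1],0,0.4]
    - [[0,0,0.09],0,0.4]
    - [[0,0,0],0,1]
    - [[0,0,0],0,1]
    - [[0,0,0],0,1]
    - [[0,0,0],0,1]
    - [[0,0,0],0,1]
    - [[0,0,0],0,1]
    - [[0,0,0],0,1]

```text
t: 9.78
ee_pos: [467.3, -1.4, 0.7]
orientation: [3.132, 0.248, 0.0]
ft_force: [0.2, 0.4, 0.6]
width: 9.3
grasp_force: 0.0
```

Request:
move_arm:
  steps:
    - [[0,0,0],0,1]
    - [[0,0,0],0,1]
    - [[0,0,0],0,1]

```text
t: 10.03
ee_pos: [467.3, -1.4, 0.7]
orientation: [-3.132, -0.248, 0.0]
ft_force: [0.1, -1.2, -0.0]
width: 0.4
grasp_force: 0.0
```

```bash
python3 - <<'E'
from plan import *
im=cams.get_image("scene");save(im,"br4.png",(260,140,360,240),5)
E
```

```text
(no output)
```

View pics/br4.png

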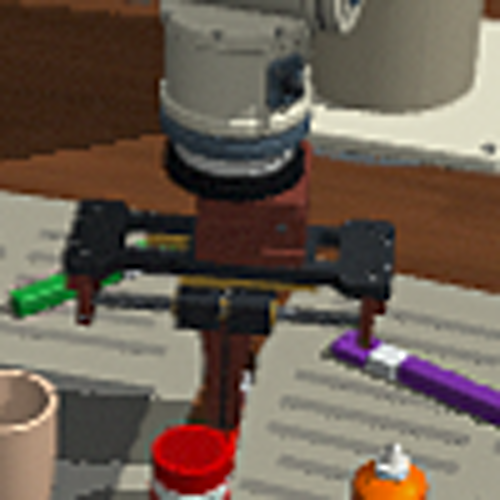

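```bash
python3 - <<'E'
from plan import *
from fit import M,place
S=cams.get_image("scene");T=cams.get_image("top")
o,R=state();p=np.array(o["ee_pos"])
print("TCP line",[np.round((proj(S,[p-R[:,2]*k])[0]-[260,140])*5) .tolist() for k in(0,20,40,60,80)])
b=place(M["brush"],P["brush"])
print(np.round((proj(S,b)-[260,140])*5).tolist())
print(np.linalg.det(cv2.Rodrigues(np.array(S["rotation"]))[0]), S["rotation"])
for d in cams.boxes_of("scene","brush"):print(np.round(d["rect"]),round(d["p"],2))
E
```

```text
TCP line [[223.0, 447.0], [224.0, 420.0], [225.0, 393.0], [226.0, 365.0], [227.0, 336.0]]
[[229.0, 493.0], [230.0, 473.0], [203.0, 491.0], [203.0, 470.0], [242.0, 409.0], [243.0, 390.0], [218.0, 407.0], [218.0, 387.0], [250.0, 410.0], [251.0, 394.0], [210.0, 407.0], [211.0, 391.0], [257.0, 366.0], [257.0, 350.0], [218.0, 363.0], [219.0, 347.0]]
0.9999999999999999 [-1.42411786 -1.93055521  0.99117755]
[138. 224.  36.  19.] 0.71
[269. 199.  12.   4.] 0.61
[346. 216.  33.  22.] 0.46
[287. 265.  24.  32.] 0.31
```

Request:
move_arm:
  steps:
    - [[0,0,-0.5],0,1]
    - [[0,0,-0.95],0,1]
    - [[0,0,-0.95],0,1]
    - [[0,0,-0.95],0,1]
    - [[0,0,-0.95],0,1]
    - [[0,0,-0.95],0,0.4]
    - [[0.15,0.95,0],0,0.4]
    - [[0.15,0.95,0],0,0.4]
    - [[0.15,0.95,0],0,0.4]
    - [[0.15,0.95,0],0,0.4]
    - [[0.15,0.95,0],0,0.4]
    - [[0.15,0.95,0],0,0.4]
    - [[0.15,0.95,0],0,0.4]
    - [[0.15,0.95,0],0,0.4]
    - [[0.15,0.95,0],0,0.4]
    - [[0,0,0],0,0.4]

```text
t: 11.57
ee_pos: [535.8, -210.7, 132.2]
orientation: [3.13, 0.244, 0.003]
ft_force: [0.5, -0.4, 0.1]
width: 52.8
grasp_force: 0.0
```

```bash
python3 - <<'E'
from fit import *
im=cams.get_image("top");a=im["image"]
S=cams.get_image("scene");b=S["image"]
x=cv2.resize(a[170:270,215:295],None,fx=5,fy=5);y=cv2.resize(b[170:270,270:350],None,fx=5,fy=5)
cv2.imwrite("pics/br5.png",np.hstack([x,y])[...,::-1])
for d in cams.cut_out("top","brush"):
    r=d["rect"]
    if abs(r[0]-256)<25 and abs(r[1]-215)<30:
        print(np.round(r));print(fit([(im,d["pixels"])],"brush",(444,-4,3.3),True))
E
```

```text
[258. 216.  20.  52.]
(array([445.66478513,  -4.7731041 ,   3.29750805]), np.float64(0.7431578947368421))
```

View pics/br5.png

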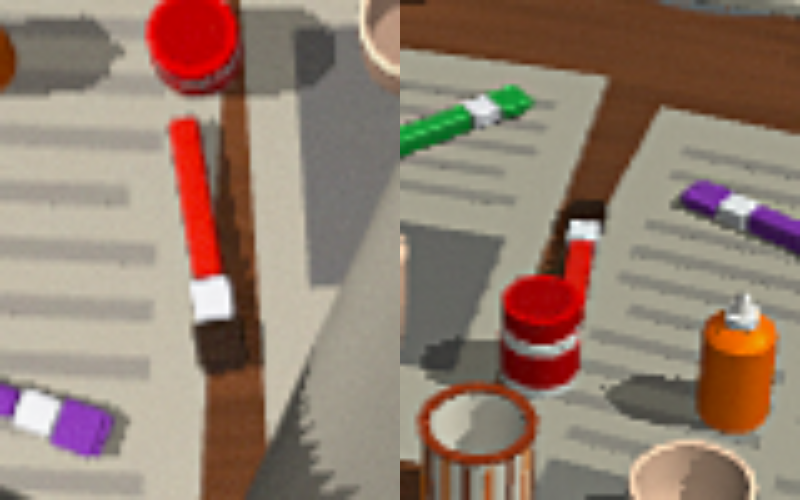

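```bash
python3 - <<'E'
from plan import *
o,R=state();p=np.array(o["ee_pos"])
out=[]
for c,(x0,y0) in (("top",(270,110)),("scene",(170,130))):
    im=cams.get_image(c);a=im["image"][y0:y0+120,x0:x0+100];a=cv2.resize(a,None,fx=4,fy=4,interpolation=cv2.INTER_CUBIC)
    f=lambda P:np.int32(np.round((proj(im,P)-[x0,y0]+.5)*4))
    w=o["width"]/2
    for s in(-1,1):
        cv2.polylines(a,[f([p+R@[0,s*w,0],p+R@[0,s*w,-80]])],False,(0,255,0),1)
    cv2.polylines(a,[f([p+R@[i*37.5,j*89,-80] for i,j in((-1,-1),(1,-1),(1,1),(-1,1))])],True,(0,255,255),1)
    out.append(a);print(f([p]))
cv2.imwrite("pics/chk.png",np.hstack(out)[...,::-1])
E
```

```text
[[300 238]]
[[232 253]]
```

View pics/chk.png

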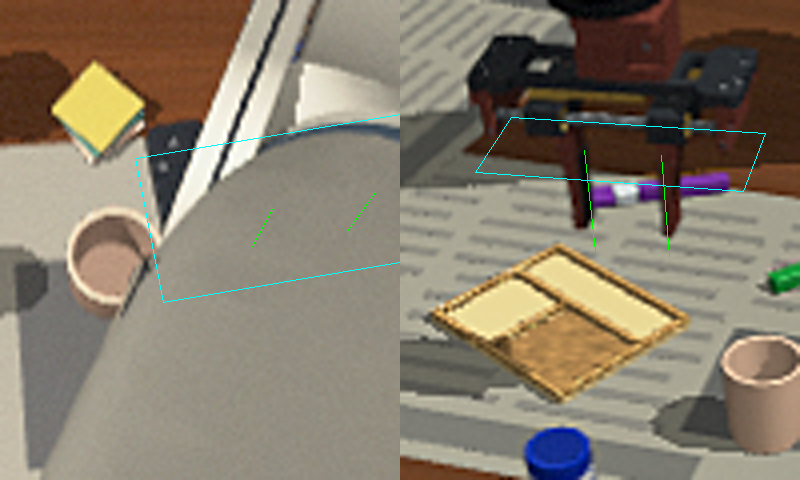

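```bash
python3 - <<'E'
from plan import *
R=cv2.Rodrigues(np.array([-3.09688509,-.52805249,0]))[0];p=np.array([207.14,-589.66,200.67])
out=[]
for c,(x0,y0,s) in (("top",(460,290,4)),("scene",(110,40,4))):
    im=cams.get_image(c);a=cv2.imread("pics/%s0.png"%c);a=cv2.resize(a,(560,420))[y0:y0+100,x0:x0+100];a=cv2.resize(a,None,fx=4,fy=4,interpolation=cv2.INTER_CUBIC)
    f=lambda P:np.int32(np.round((proj(im,P)-[x0,y0]+.5)*4))
    w=44
    for s in(-1,1):
        cv2.polylines(a,[f([p+R@[0,s*w,0],p+R@[0,s*w,-80]])],False,(0,255,0),1)
    cv2.polylines(a,[f([p+R@[i*37.5,j*89,-80] for i,j in((-1,-1),(1,-1),(1,1),(-1,1))])],True,(255,255,0),1)
    print(c,f([p+R@[0,s*w,0] for s in(-1,1)])/4+[x0,y0]);out.append(a)
cv2.imwrite("pics/chk2.png",np.hstack(out))
E
```

```text
top [[529.   329.25]
 [567.25 312.5 ]]
scene [[176.5  110.5 ]
 [152.   111.25]]
```

View pics/chk2.png

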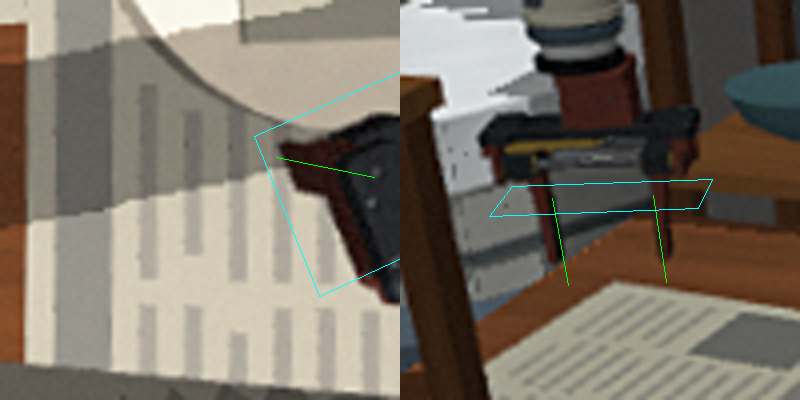

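```bash
python3 - <<'E'
s=open('plan.py').read()
i=s.index('P={');j=s.index('def tray')
s=s[:i]+'''P={"tumbler":(541.3,-108.4),"bowl":(649.4,107.),"jar_blue":(658,-210.5),"trailer_orange":(536.3,108.7),
"pale":(465,-306.4,-.435),"dark":(425,320.2,.407),"brush":(446,-4.5,3.295)}
'''+s[j:]
open('plan.py','w').write(s)
E
python3 - <<'E'
from plan import *
b=P["brush"];g=np.array(b[:2])-22*np.array([np.cos(b[2]),np.sin(b[2])])
print(g);go(g,0,b[2]+np.pi/2)
E
```

```text
[467.74163534  -1.13826043]
at [ 533.9 -206.1  131.9] yaw -1.412 w 52.4 grip 0.0 tilt 0.001 q6 1.02 t 11.9
turn units 0.06 (q6->1.39) then shift units [-1.36 -8.51  5.28]
turn units -35.94 (q6->-1.75) then shift units [1.36 8.51 5.28]
```

Request:
move_arm:
  steps:
    - [[-0.15,-0.95,0],0,0.4]
    - [[-0.15,-0.95,0],0,0.4]
    - [[-0.15,-0.95,0],0,0.4]
    - [[-0.15,-0.95,0],0,0.4]
    - [[-0.15,-0.95,0],0,0.4]
    - [[-0.15,-0.95,0],0,0.4]
    - [[-0.15,-0.94,0],0,0.4]
    - [[-0.15,-0.94,0],0,0.4]
    - [[-0.16,-0.94,0],0,0.4]
    - [[0,0,0.95],0,0.4]
    - [[0,0,0.95],0,0.4]
    - [[0,0,0.95],0,0.4]
    - [[0,0,0.95],0,0.4]
    - [[0,0,0.8],0,0.4]
    - [[0,0,0.5],0,0.4]
    - [[0,0,0.2],0,0.4]
    - [[0,0,0.1],0,0.4]
    - [[0,0,0.1],0,0.4]
    - [[0,0,0.1],0,0.4]
    - [[0,0,0],0,0.4]

```text
t: 13.58
ee_pos: [467.6, -2.1, -7.7]
orientation: [3.132, 0.248, 0.002]
ft_force: [-0.0, -0.7, -0.9]
width: 52.6
grasp_force: 0.0
```

Request:
move_arm:
  steps:
    - [[0,0,0.1],0,0.4]
    - [[0,0,0.08],0,0.4]
    - [[0,0,0],0,0.4]

```text
t: 13.83
ee_pos: [467.2, -2.2, -12.6]
orientation: [3.132, 0.248, 0.0]
ft_force: [0.3, 0.6, 0.4]
width: 53.0
grasp_force: 0.0
```

Request:
move_arm:
  steps:
    - [[0,0,0],0,1]
    - [[0,0,0],0,1]
    - [[0,0,0],0,1]
    - [[0,0,0],0,1]
    - [[0,0,0],0,1]
    - [[0,0,0],0,1]
    - [[0,0,0],0,1]
    - [[0,0,0],0,1]
    - [[0,0,0],0,1]

```text
t: 14.58
ee_pos: [467.2, -2.1, -12.6]
orientation: [-3.132, -0.248, 0.0]
ft_force: [0.0, 0.4, 0.6]
width: 14.2
grasp_force: 30.0
```

Request:
move_arm:
  steps:
    - [[0,0,-0.3],0,1]
    - [[0,0,-0.7],0,1]
    - [[0,0,-1],0,1]
    - [[0,0,-1],0,1]
    - [[0,0,-1],-0.9,1]
    - [[0,0,-1],-0.9,1]
    - [[0,0,0],-0.95,1]
    - [[0,0,0],-0.95,1]
    - [[0,0,0],-0.95,1]
    - [[0,0,0],-0.95,1]
    - [[0,0,0],-0.95,1]
    - [[0,0,0],-0.95,1]
    - [[0,0,0],-0.95,1]
    - [[0,0,0],-0.95,1]
    - [[0,0,0],-0.95,1]
    - [[0,0,0],-0.9,1]
    - [[0,0,0],0,1]

```text
t: 16.0
ee_pos: [467.0, -2.1, 112.8]
orientation: [2.643, 1.699, 0.0]
ft_force: [-0.0, 0.2, 0.4]
width: 14.5
grasp_force: 30.0
```

```bash
python3 - <<'E'
from plan import *
go(tray("pale",-40,22),50,-.435)
E
```

```text
at [467.   -2.1 112.8] yaw -0.428 w 14.5 grip 30.0 tilt 0.000 q6 0.40 t 16.0
turn units 0.08 (q6->-0.14) then shift units [-10.19   3.46   2.51]
turn units 36.08 (q6->3.00) then shift units [10.19 -3.46  2.51]
```

Request:
move_arm:
  steps:
    - [[-0.93,0.31,0],0.08,1]
    - [[-0.93,0.31,0],0,1]
    - [[-0.93,0.31,0],0,1]
    - [[-0.93,0.31,0],0,1]
    - [[-0.93,0.31,0],0,1]
    - [[-0.93,0.31,0],0,1]
    - [[-0.93,0.32,0],0,1]
    - [[-0.92,0.32,0],0,1]
    - [[-0.92,0.32,0],0,1]
    - [[-0.92,0.32,0],0,1]
    - [[-0.92,0.32,0],0,1]
    - [[0,0,0.8],0,1]
    - [[0,0,0.8],0,1]
    - [[0,0,0.5],0,1]
    - [[0,0,0.4],0,1]
    - [[0,0,0],0,1]
    - [[0,0,0],0,1]

```text
t: 17.42
ee_pos: [437.5, -269.4, 49.9]
orientation: [-2.651, -1.684, 0.001]
ft_force: [0.7, 0.9, -0.4]
width: 14.8
grasp_force: 30.0
```

```bash
python3 - <<'E'
from plan import *
go(tray("pale",-40,22),-6,-.435)
out=[]
for c,(x0,y0) in (("top",(310,150)),("scene",(160,140))):
    im=cams.get_image(c);out.append(cv2.resize(im["image"][y0:y0+120,x0:x0+100],None,fx=4,fy=4,interpolation=cv2.INTER_CUBIC))
cv2.imwrite("pics/pl1.png",np.hstack(out)[...,::-1])
E
```

```text
at [ 437.5 -269.4   49.9] yaw -0.439 w 14.8 grip 30.0 tilt 0.001 q6 -0.14 t 17.4
turn units -0.04 (q6->-0.14) then shift units [-0.    0.02  2.23]
turn units 35.96 (q6->3.00) then shift units [ 0.   -0.02  2.23]
```

View pics/pl1.png

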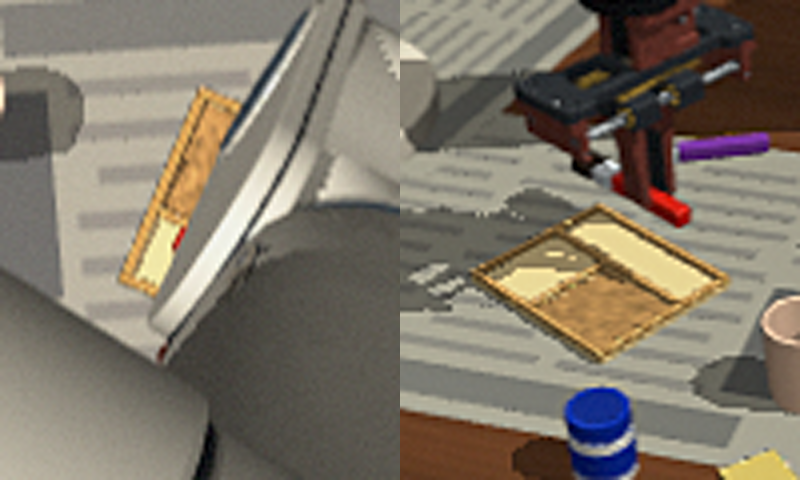

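Request:
move_arm:
  steps:
    - [[0,0,0.7],0,1]
    - [[0,0,0.6],0,1]
    - [[0,0,0.4],0,1]
    - [[0,0,0.2],0,1]
    - [[0,0,0.1],0,1]
    - [[0,0,0.1],0,1]
    - [[0,0,0.1],0,1]
    - [[0,0,0],0,1]

```text
t: 18.18
ee_pos: [437.8, -269.7, -5.0]
orientation: [2.651, 1.686, 0.0]
ft_force: [0.1, -0.7, -1.0]
width: 14.7
grasp_force: 30.0
```

Request:
move_arm:
  steps:
    - [[0,0,0.08],0,1]
    - [[0,0,0],0,1]
    - [[0,0,0],0,0.8]
    - [[0,0,0],0,0.7]
    - [[0,0,0],0,0.65]
    - [[0,0,0],0,0.65]
    - [[0,0,-0.1],0,0.65]
    - [[0,0,-0.4],0,0.65]
    - [[0,0,-0.8],0,0.6]
    - [[0,0,-1],0,0.4]
    - [[0,0,-1],0,0.2]
    - [[0,0,-1],0,0]
    - [[0,0,-1],0,0]
    - [[0,0,0],0,0]

```text
t: 19.35
ee_pos: [440.2, -271.2, 130.6]
orientation: [2.645, 1.682, 0.005]
ft_force: [0.2, -0.7, 0.8]
width: 65.0
grasp_force: 0.0
```

```bash
python3 - <<'E'
from plan import *
go(P["tumbler"],120,-.435)
E
```

```text
at [ 440.2 -271.2  130.6] yaw -0.438 w 65.0 grip 0.0 tilt 0.008 q6 -0.14 t 19.4
turn units -0.03 (q6->0.21) then shift units [7.61 0.92 0.42]
turn units -36.03 (q6->-2.93) then shift units [-7.61 -0.92  0.42]
```

Request:
move_arm:
  steps:
    - [[0.95,0.12,0.05],0,0]
    - [[0.95,0.12,0.05],0,0]
    - [[0.95,0.12,0.05],0,0]
    - [[0.95,0.12,0.05],0,0]
    - [[0.95,0.11,0.05],0,0]
    - [[0.95,0.11,0.05],0,0]
    - [[0.95,0.11,0.05],0,0]
    - [[0.95,0.11,0.05],0,0]
    - [[0,0,0],0,0]
    - [[0,0,0],0,0]
    - [[0,0,0],0,0]

```text
t: 20.27
ee_pos: [538.4, -107.5, 115.4]
orientation: [-2.65, -1.686, 0.001]
ft_force: [-0.3, -0.3, -0.4]
width: 87.7
grasp_force: 0.0
```

```bash
python3 - <<'E'
from plan import *
go(P["tumbler"],3,-.435)
im=cams.get_image("scene");save(im,"tu.png",(160,130,360,300),3.5)
E
```

```text
at [ 538.4 -107.5  115.4] yaw -0.437 w 87.7 grip 0.0 tilt 0.001 q6 0.22 t 20.3
turn units -0.03 (q6->0.22) then shift units [0.02 0.12 4.49]
turn units -36.03 (q6->-2.93) then shift units [-0.02 -0.12  4.49]
```

View pics/tu.png

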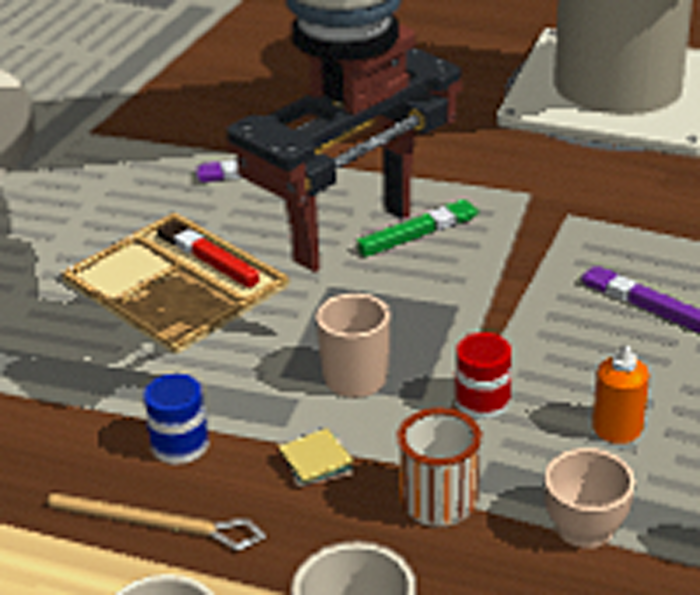

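Request:
move_arm:
  steps:
    - [[0.02,0.12,0.4],0,0]
    - [[0,0,0.8],0,0]
    - [[0,0,0.9],0,0]
    - [[0,0,0.9],0,0]
    - [[0,0,0.8],0,0]
    - [[0,0,0.4],0,0]
    - [[0,0,0.29],0,0]
    - [[0,0,0],0,0]
    - [[0,0,0],0,0]
    - [[0,0,0],0,1]
    - [[0,0,0],0,1]
    - [[0,0,0],0,1]
    - [[0,0,0],0,1]
    - [[0,0,0],0,1]
    - [[0,0,0],0,1]
    - [[0,0,0],0,1]
    - [[0,0,0],0,1]

```text
t: 21.73
ee_pos: [542.1, -108.1, 3.5]
orientation: [2.651, 1.686, 0.0]
ft_force: [-1.7, 1.1, 6.6]
width: 56.6
grasp_force: 30.0
```

Request:
move_arm:
  steps:
    - [[0,0,-0.2],0,1]
    - [[0,0,-0.5],0,1]
    - [[0,0,-0.9],0,1]
    - [[0,0,-0.9],0,1]
    - [[0,0,-0.9],0,1]
    - [[0,0,-0.9],0,1]
    - [[0,0,-0.4],0,1]
    - [[0,0,0],0,1]
    - [[0,0,0],0,1]

```text
t: 22.48
ee_pos: [542.0, -108.1, 121.0]
orientation: [2.65, 1.685, 0.001]
ft_force: [-0.2, 0.2, -1.7]
width: 56.6
grasp_force: 30.0
```

```bash
python3 - <<'E'
from plan import *
go(tray("pale",23,33),9,-.435)
im=cams.get_image("scene");save(im,"tu2.png",(160,130,360,300),3.5)
E
```

```text
at [ 542.  -108.1  121. ] yaw -0.438 w 56.6 grip 30.0 tilt 0.001 q6 0.22 t 22.5
turn units -0.03 (q6->-0.11) then shift units [-7.17  1.46  4.48]
turn units 35.97 (q6->3.04) then shift units [ 7.17 -1.46  4.48]
```

Request:
move_arm:
  steps:
    - [[-0.9,0.18,0],0,1]
    - [[-0.9,0.18,0],0,1]
    - [[-0.9,0.18,0],0,1]
    - [[-0.9,0.18,0],0,1]
    - [[-0.9,0.18,0],0,1]
    - [[-0.89,0.18,0],0,1]
    - [[-0.89,0.19,0],0,1]
    - [[-0.89,0.19,0],0,1]
    - [[0,0,0.6],0,1]
    - [[0,0,0.8],0,1]
    - [[0,0,0.8],0,1]
    - [[0,0,0.8],0,1]
    - [[0,0,0.5],0,1]
    - [[0,0,0.3],0,1]
    - [[0,0,0],0,1]
    - [[0,0,0],0,1]

```text
t: 23.87
ee_pos: [498.9, -285.7, 25.3]
orientation: [-2.65, -1.685, 0.001]
ft_force: [-0.1, -0.2, -1.7]
width: 56.3
grasp_force: 30.0
```

```bash
python3 - <<'E'
from plan import *
go(tray("pale",23,33),9,-.435)
E
```

```text
at [ 498.9 -285.7   25.3] yaw -0.438 w 56.3 grip 30.0 tilt 0.001 q6 -0.10 t 23.9
turn units -0.03 (q6->-0.11) then shift units [-0.    0.04  0.65]
turn units 35.97 (q6->3.04) then shift units [ 0.   -0.04  0.65]
```

Request:
move_arm:
  steps:
    - [[0,0,0.3],0,1]
    - [[0,0,0.2],0,1]
    - [[0,0,0.1],0,1]
    - [[0,0,0.05],0,1]
    - [[0,0,0],0,1]
    - [[0,0,0],0,0.6]
    - [[0,0,0],0,0.3]
    - [[0,0,0],0,0.1]
    - [[0,0,0],0,0]
    - [[0,0,0],0,0]
    - [[0,0,0],0,0]
    - [[0,0,-0.4],0,0]
    - [[0,0,-0.8],0,0]
    - [[0,0,-0.9],0,0]
    - [[0,0,-0.9],0,0]
    - [[0,0,-0.9],0,0]
    - [[0,0,-0.6],0,0]
    - [[0,0,0],0,0]

```text
t: 25.37
ee_pos: [501.1, -287.1, 126.0]
orientation: [2.646, 1.683, 0.005]
ft_force: [-0.4, -0.8, -0.4]
width: 87.6
grasp_force: 0.0
```

```bash
python3 - <<'E'
from plan import *
go(P["jar_blue"],-3,-.435)
E
```

```text
at [ 501.1 -287.1  126. ] yaw -0.438 w 87.6 grip 0.0 tilt 0.006 q6 -0.10 t 25.4
turn units -0.03 (q6->0.10) then shift units [5.43 4.37 5.18]
turn units -36.03 (q6->-3.04) then shift units [-5.43 -4.37  5.18]
```

Request:
move_arm:
  steps:
    - [[0.78,0.63,0],0,0]
    - [[0.78,0.63,0],0,0]
    - [[0.78,0.63,0],0,0]
    - [[0.78,0.63,0],0,0]
    - [[0.78,0.64,0],0,0]
    - [[0.77,0.64,0],0,0]
    - [[0.77,0.64,0],0,0]
    - [[0,0,0.8],0,0]
    - [[0,0,0.8],0,0]
    - [[0,0,0],0,0]
    - [[0,0,0],0,0]

```text
t: 26.28
ee_pos: [655.7, -209.2, 80.1]
orientation: [-2.648, -1.684, 0.004]
ft_force: [0.1, -0.2, 0.3]
width: 88.0
grasp_force: 0.0
```

```bash
python3 - <<'E'
from plan import *
go(P["jar_blue"],-3,-.435)
E
```

```text
at [ 655.7 -209.2   80.1] yaw -0.438 w 88.0 grip 0.0 tilt 0.004 q6 0.11 t 26.3
turn units -0.03 (q6->0.11) then shift units [-0.01  0.12  3.32]
turn units -36.03 (q6->-3.03) then shift units [ 0.01 -0.12  3.32]
```

Request:
move_arm:
  steps:
    - [[0,0.11,0.5],0,0]
    - [[0,0,0.8],0,0]
    - [[0,0,0.8],0,0]
    - [[0,0,0.6],0,0]
    - [[0,0,0.3],0,0]
    - [[0,0,0.2],0,0]
    - [[0,0,0],0,0]
    - [[0,0,0],0,0]
    - [[0,0,0],0,1]
    - [[0,0,0],0,1]
    - [[0,0,0],0,1]
    - [[0,0,0],0,1]
    - [[0,0,0],0,1]
    - [[0,0,0],0,1]
    - [[0,0,0],0,1]
    - [[0,0,0],0,1]
    - [[0,0,0],0,1]
    - [[0,0,0],0,1]

```text
t: 27.78
ee_pos: [659.6, -210.9, 2.0]
orientation: [-2.651, -1.686, 0.0]
ft_force: [-1.2, -0.1, 1.3]
width: 43.6
grasp_force: 30.0
```

Request:
move_arm:
  steps:
    - [[0,0,-0.2],0,1]
    - [[0,0,-0.5],0,1]
    - [[0,0,-0.9],0,1]
    - [[0,0,-0.9],0,1]
    - [[0,0,-0.9],0,1]
    - [[0,0,-0.9],0,1]
    - [[0,0,-0.4],0,1]
    - [[0,0,0],0,1]
    - [[0,0,0],0,1]

```text
t: 28.53
ee_pos: [659.8, -211.0, 119.9]
orientation: [2.65, 1.685, 0.001]
ft_force: [-0.6, -0.2, -1.4]
width: 43.6
grasp_force: 30.0
```

```bash
python3 - <<'E'
from plan import *
go(tray("pale",23,-43),6,-.435)
E
```

```text
at [ 659.8 -211.   119.9] yaw -0.438 w 43.6 grip 30.0 tilt 0.001 q6 0.11 t 28.5
turn units -0.03 (q6->-0.23) then shift units [-8.47 -4.54  4.55]
turn units 35.97 (q6->2.91) then shift units [8.47 4.54 4.55]
```

Request:
move_arm:
  steps:
    - [[-0.85,-0.45,0],0,1]
    - [[-0.85,-0.45,0],0,1]
    - [[-0.85,-0.45,0],0,1]
    - [[-0.85,-0.45,0],0,1]
    - [[-0.85,-0.45,0],0,1]
    - [[-0.85,-0.45,0],0,1]
    - [[-0.85,-0.46,0],0,1]
    - [[-0.84,-0.46,0],0,1]
    - [[-0.84,-0.46,0],0,1]
    - [[-0.84,-0.46,0],0,1]
    - [[0,0,0.6],0,1]
    - [[0,0,0.8],0,1]
    - [[0,0,0.8],0,1]
    - [[0,0,0.8],0,1]
    - [[0,0,0.5],0,1]
    - [[0,0,0.3],0,1]
    - [[0,0,0],0,1]
    - [[0,0,0],0,1]

```text
t: 30.03
ee_pos: [467.0, -354.4, 24.0]
orientation: [-2.65, -1.685, 0.001]
ft_force: [0.1, -0.2, -0.2]
width: 43.4
grasp_force: 30.0
```

```bash
python3 - <<'E'
from plan import *
go(tray("pale",23,-43),7.5,-.435)
E
```

```text
at [ 467.  -354.4   24. ] yaw -0.438 w 43.4 grip 30.0 tilt 0.001 q6 -0.23 t 30.0
turn units -0.03 (q6->-0.23) then shift units [-0.01  0.04  0.66]
turn units 35.97 (q6->2.91) then shift units [ 0.01 -0.04  0.66]
```

Request:
move_arm:
  steps:
    - [[0,0.04,0.3],0,1]
    - [[0,0,0.2],0,1]
    - [[0,0,0.1],0,1]
    - [[0,0,0.06],0,1]
    - [[0,0,0],0,1]
    - [[0,0,0],0,0.4]
    - [[0,0,0],0,0.3]
    - [[0,0,0],0,0.3]
    - [[0,0,0],0,0.3]
    - [[0,0,0],0,0.3]
    - [[0,0,-0.4],0,0.3]
    - [[0,0,-0.8],0,0.2]
    - [[0,0,-0.9],0,0]
    - [[0,0,-0.9],0,0]
    - [[0,0,-0.9],0,0]
    - [[0,0,-0.9],0,0]
    - [[0,0,-0.9],0,0]
    - [[0,0,0],0,0]

```text
t: 31.53
ee_pos: [470.3, -356.8, 155.8]
orientation: [2.645, 1.682, 0.004]
ft_force: [-0.5, -0.3, -0.0]
width: 88.1
grasp_force: 0.0
```

```bash
python3 - <<'E'
from plan import *
go(P["bowl"],130,.407)
E
```

```text
at [ 470.3 -356.8  155.8] yaw -0.438 w 88.1 grip 0.0 tilt 0.008 q6 -0.23 t 31.5
turn units -9.68 (q6->-0.26) then shift units [14.21 13.92  0.98]
turn units 26.32 (q6->2.88) then shift units [-14.21 -13.92   0.98]
```

Request:
move_arm:
  steps:
    - [[0,0,0],-0.97,0]
    - [[0,0,0],-0.97,0]
    - [[0,0,0],-0.97,0]
    - [[0,0,0],-0.97,0]
    - [[0,0,0],-0.97,0]
    - [[0,0,0],-0.97,0]
    - [[0,0,0],-0.97,0]
    - [[0,0,0],-0.97,0]
    - [[0,0,0],-0.96,0]
    - [[0,0,0],-0.96,0]
    - [[0.95,0.93,0],0,0]
    - [[0.95,0.93,0],0,0]
    - [[0.95,0.93,0],0,0]
    - [[0.95,0.93,0],0,0]
    - [[0.95,0.93,0],0,0]
    - [[0.95,0.93,0],0,0]
    - [[0.95,0.93,0],0,0]
    - [[0.95,0.93,0],0,0]
    - [[0.95,0.93,0],0,0]
    - [[0.95,0.93,0],0,0]

```text
t: 33.2
ee_pos: [587.6, -43.2, 150.3]
orientation: [-1.727, -2.624, 0.0]
ft_force: [1.0, 0.6, 0.5]
width: 87.9
grasp_force: 0.0
```

Request:
move_arm:
  steps:
    - [[0.95,0.93,0.1],0,0]
    - [[0.95,0.93,0.2],0,0]
    - [[0.95,0.93,0.3],0,0]
    - [[0.95,0.93,0.4],0,0]
    - [[0.92,0.93,0.4],0,0]
    - [[0,0,0],0,0]
    - [[0,0,0],0,0]
    - [[0,0,0],0,0]

```text
t: 33.87
ee_pos: [647.0, 109.1, 115.1]
orientation: [-1.726, -2.624, 0.001]
ft_force: [-0.7, 0.7, -0.3]
width: 88.0
grasp_force: 0.0
```

```bash
python3 - <<'E'
from plan import *
go(P["bowl"],-2,.407)
im=cams.get_image("scene");save(im,"bo.png",(150,130,390,310),3.2)
E
```

```text
at [647.  109.1 115.1] yaw 0.407 w 88.0 grip 0.0 tilt 0.001 q6 -0.26 t 33.9
turn units 0.00 (q6->-0.26) then shift units [-0.12  0.06  4.69]
turn units 36.00 (q6->2.88) then shift units [ 0.12 -0.06  4.69]
```

View pics/bo.png

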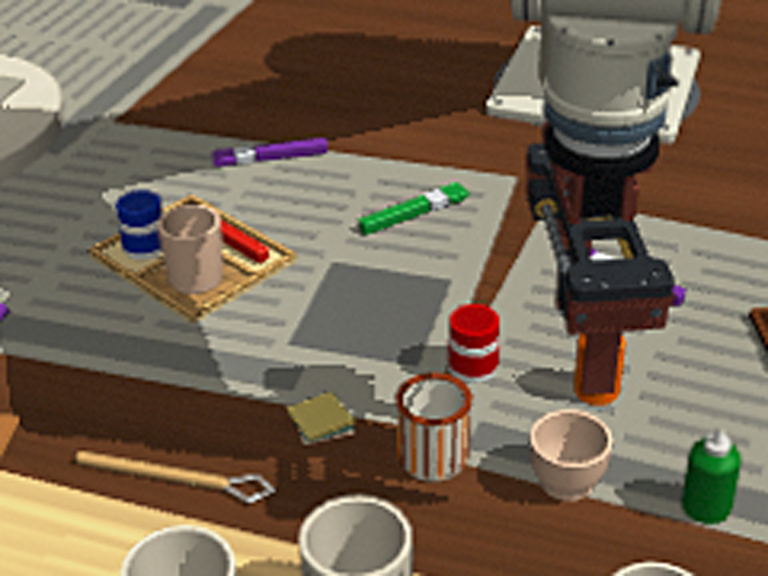

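Request:
move_arm:
  steps:
    - [[-0.12,0.06,0.4],0,0]
    - [[0,0,0.9],0,0]
    - [[0,0,0.9],0,0]
    - [[0,0,0.9],0,0]
    - [[0,0,0.8],0,0]
    - [[0,0,0.5],0,0]
    - [[0,0,0.25],0,0]
    - [[0,0,0],0,0]
    - [[0,0,0],0,0]
    - [[0,0,0],0,1]
    - [[0,0,0],0,1]
    - [[0,0,0],0,1]
    - [[0,0,0],0,1]
    - [[0,0,0],0,1]
    - [[0,0,0],0,1]
    - [[0,0,0],0,1]
    - [[0,0,0],0,1]

```text
t: 35.33
ee_pos: [650.5, 107.4, 0.0]
orientation: [1.727, 2.624, 0.001]
ft_force: [-1.9, -0.5, 6.2]
width: 63.2
grasp_force: 30.0
```

Request:
move_arm:
  steps:
    - [[0,0,-0.2],0,1]
    - [[0,0,-0.5],0,1]
    - [[0,0,-0.9],0,1]
    - [[0,0,-0.9],0,1]
    - [[0,0,-0.9],0,1]
    - [[0,0,-0.9],0,1]
    - [[0,0,-0.6],0,1]
    - [[0,0,0],0,1]
    - [[0,0,0],0,1]

```text
t: 36.08
ee_pos: [650.8, 107.4, 122.9]
orientation: [1.726, 2.623, 0.002]
ft_force: [-0.7, 0.1, -1.8]
width: 63.2
grasp_force: 30.0
```

```bash
python3 - <<'E'
from plan import *
go(tray("dark",23,33),6,.407)
E
```

```text
at [650.8 107.4 122.9] yaw 0.407 w 63.2 grip 30.0 tilt 0.002 q6 -0.26 t 36.1
turn units -0.00 (q6->0.27) then shift units [12.71 -4.02  4.66]
turn units -36.00 (q6->-2.87) then shift units [-12.71   4.02   4.66]
```

Request:
move_arm:
  steps:
    - [[0.91,-0.29,0],0,1]
    - [[0.91,-0.29,0],0,1]
    - [[0.91,-0.29,0],0,1]
    - [[0.91,-0.29,0],0,1]
    - [[0.91,-0.29,0],0,1]
    - [[0.91,-0.29,0],0,1]
    - [[0.91,-0.29,0],0,1]
    - [[0.91,-0.29,0],0,1]
    - [[0.91,-0.29,0],0,1]
    - [[0.91,-0.29,0],0,1]
    - [[0.91,-0.28,0],0,1]
    - [[0.9,-0.28,0],0,1]
    - [[0.9,-0.28,0],0,1]
    - [[0.9,-0.28,0],0,1]
    - [[0,0,0.9],0,1]
    - [[0,0,0.9],0,1]
    - [[0,0,0.9],0,1]
    - [[0,0,0.9],0,1]
    - [[0,0,0.3],0,1]
    - [[0,0,0],0,1]

```text
t: 37.75
ee_pos: [430.1, 357.7, 21.3]
orientation: [-1.726, -2.623, 0.009]
ft_force: [-0.3, 0.2, -2.0]
width: 63.6
grasp_force: 30.0
```

```bash
python3 - <<'E'
from plan import *
go(tray("dark",23,33),5.5,.407)
E
```

```text
at [430.1 357.7  21.3] yaw 0.407 w 63.6 grip 30.0 tilt 0.006 q6 0.27 t 37.8
turn units -0.00 (q6->0.26) then shift units [0.02 0.14 0.63]
turn units -36.00 (q6->-2.88) then shift units [-0.02 -0.14  0.63]
```

Request:
move_arm:
  steps:
    - [[0,0,0.3],0,1]
    - [[0,0,0.15],0,1]
    - [[0,0,0],0,1]
    - [[0,0,0],0,1]

```text
t: 38.08
ee_pos: [432.6, 359.6, 13.5]
orientation: [1.727, 2.624, 0.001]
ft_force: [-0.2, 0.2, -0.7]
width: 63.4
grasp_force: 30.0
```

```bash
python3 - <<'E'
from plan import *
go(tray("dark",23,33),5.5,.407)
E
```

```text
at [432.6 359.6  13.5] yaw 0.407 w 63.4 grip 30.0 tilt 0.001 q6 0.27 t 38.1
turn units -0.00 (q6->0.26) then shift units [-0.01  0.02  0.32]
turn units -36.00 (q6->-2.88) then shift units [ 0.01 -0.02  0.32]
```

Request:
move_arm:
  steps:
    - [[0,0,0.15],0,1]
    - [[0,0,0.1],0,1]
    - [[0,0,0.07],0,1]
    - [[0,0,0],0,1]
    - [[0,0,0],0,0.3]
    - [[0,0,0],0,0.1]
    - [[0,0,0],0,0]
    - [[0,0,0],0,0]
    - [[0,0,0],0,0]
    - [[0,0,0],0,0]
    - [[0,0,-0.4],0,0]
    - [[0,0,-0.8],0,0]
    - [[0,0,-0.9],0,0]
    - [[0,0,-0.9],0,0]
    - [[0,0,-0.9],0,0]
    - [[0,0,-0.9],0,0]
    - [[0,0,0],0,0]
    - [[0,0,0],0,0]
    - [[0,0,0],0,0]

```text
t: 39.67
ee_pos: [431.9, 359.1, 124.8]
orientation: [-1.727, -2.624, 0.0]
ft_force: [0.4, 0.5, -0.3]
width: 87.7
grasp_force: 0.0
```

```bash
python3 - <<'E'
from plan import *
go(P["trailer_orange"],120,.407)
E
```

```text
at [431.9 359.1 124.8] yaw 0.407 w 87.7 grip 0.0 tilt 0.000 q6 0.27 t 39.7
turn units -0.00 (q6->-0.23) then shift units [-10.85  -0.13   0.19]
turn units 36.00 (q6->2.91) then shift units [10.85  0.13  0.19]
```

Request:
move_arm:
  steps:
    - [[-0.98,-0.01,0],0,0]
    - [[-0.98,-0.01,0],0,0]
    - [[-0.98,-0.01,0],0,0]
    - [[-0.98,-0.01,0],0,0]
    - [[-0.99,-0.01,0],0,0]
    - [[-0.99,-0.01,0],0,0]
    - [[-0.99,-0.01,0],0,0]
    - [[-0.99,-0.01,0],0,0]
    - [[-0.99,-0.01,0],0,0]
    - [[-0.99,-0.02,0],0,0]
    - [[-0.99,-0.02,0],0,0]
    - [[0,0,0],0,0]
    - [[0,0,0],0,0]
    - [[0,0,0],0,0]

```text
t: 40.83
ee_pos: [535.6, 109.1, 123.9]
orientation: [-1.727, -2.622, 0.002]
ft_force: [-0.5, -0.5, 0.7]
width: 87.6
grasp_force: 0.0
```

```bash
python3 - <<'E'
from plan import *
go(P["trailer_orange"],-1,.407)
E
```

```text
at [535.6 109.1 123.9] yaw 0.406 w 87.6 grip 0.0 tilt 0.002 q6 -0.23 t 40.8
turn units -0.01 (q6->-0.23) then shift units [-0.03  0.03  5.  ]
turn units 35.99 (q6->2.91) then shift units [ 0.03 -0.03  5.  ]
```

Request:
move_arm:
  steps:
    - [[-0.02,0.03,0.5],0,0]
    - [[0,0,0.9],0,0]
    - [[0,0,0.9],0,0]
    - [[0,0,0.9],0,0]
    - [[0,0,0.9],0,0]
    - [[0,0,0.5],0,0]
    - [[0,0,0.35],0,0]
    - [[0,0,0],0,0]
    - [[0,0,0],0,0]
    - [[0,0,0],0,1]
    - [[0,0,0],0,1]
    - [[0,0,0],0,1]
    - [[0,0,0],0,1]
    - [[0,0,0],0,1]
    - [[0,0,0],0,1]
    - [[0,0,0],0,1]
    - [[0,0,0],0,1]
    - [[0,0,0],0,1]
    - [[0,0,0],0,1]

```text
t: 42.42
ee_pos: [537.4, 108.8, 1.2]
orientation: [-1.727, -2.624, 0.0]
ft_force: [-0.1, -0.2, 2.7]
width: 39.4
grasp_force: 30.0
```

Request:
move_arm:
  steps:
    - [[0,0,-0.2],0,1]
    - [[0,0,-0.5],0,1]
    - [[0,0,-0.9],0,1]
    - [[0,0,-0.9],0,1]
    - [[0,0,-0.9],0,1]
    - [[0,0,-0.9],0,1]
    - [[0,0,-0.6],0,1]
    - [[0,0,0],0,1]
    - [[0,0,0],0,1]

```text
t: 43.17
ee_pos: [538.0, 108.9, 124.9]
orientation: [1.726, 2.623, 0.003]
ft_force: [0.7, -0.0, -0.9]
width: 39.7
grasp_force: 30.0
```

```bash
python3 - <<'E'
from plan import *
go(tray("dark",23,-43),30,.407)
E
```

```text
at [538.  108.9 124.9] yaw 0.407 w 39.7 grip 30.0 tilt 0.003 q6 -0.23 t 43.2
turn units -0.00 (q6->0.13) then shift units [7.83 0.1  3.79]
turn units -36.00 (q6->-3.01) then shift units [-7.83 -0.1   3.79]
```

Request:
move_arm:
  steps:
    - [[0.98,0.01,0],0,1]
    - [[0.98,0.01,0],0,1]
    - [[0.98,0.01,0],0,1]
    - [[0.98,0.01,0],0,1]
    - [[0.98,0.01,0],0,1]
    - [[0.98,0.01,0],0,1]
    - [[0.98,0.02,0],0,1]
    - [[0.97,0.02,0],0,1]
    - [[0,0,0.8],0,1]
    - [[0,0,0.9],0,1]
    - [[0,0,0.9],0,1]
    - [[0,0,0.8],0,1]
    - [[0,0,0.4],0,1]
    - [[0,0,0],0,1]
    - [[0,0,0],0,1]
    - [[0,0,0],0,1]

```text
t: 44.5
ee_pos: [462.7, 289.7, 29.2]
orientation: [1.727, 2.624, 0.001]
ft_force: [0.5, 0.3, -0.8]
width: 39.9
grasp_force: 30.0
```

```bash
python3 - <<'E'
from plan import *
go(tray("dark",23,-43),6.7,.407)
E
```

```text
at [462.7 289.7  29.2] yaw 0.407 w 39.9 grip 30.0 tilt 0.001 q6 0.13 t 44.5
turn units -0.00 (q6->0.13) then shift units [-0.    0.02  0.9 ]
turn units -36.00 (q6->-3.01) then shift units [ 0.   -0.02  0.9 ]
```

Place, release, then retreat clear of the trays to the middle for the final look.

Request:
move_arm:
  steps:
    - [[0,0,0.4],0,1]
    - [[0,0,0.25],0,1]
    - [[0,0,0.15],0,1]
    - [[0,0,0.1],0,1]
    - [[0,0,0],0,1]
    - [[0,0,0],0,0.4]
    - [[0,0,0],0,0.3]
    - [[0,0,0],0,0.2]
    - [[0,0,0],0,0.1]
    - [[0,0,0],0,0]
    - [[0,0,0],0,0]
    - [[0,0,-0.4],0,0]
    - [[0,0,-0.8],0,0]
    - [[0,0,-0.9],0,0]
    - [[0,0,-0.9],0,0]
    - [[0,0,-0.9],0,0]
    - [[0,0,-0.9],0,0]
    - [[0,0,-0.9],0,0]
    - [[0,0,0],0,0]

```text
t: 46.08
ee_pos: [464.7, 291.0, 153.7]
orientation: [1.725, 2.622, 0.011]
ft_force: [0.2, -0.1, -0.5]
width: 87.9
grasp_force: 0.0
```

Request:
move_arm:
  steps:
    - [[-0.98,0,0],0,0]
    - [[-0.98,0,0],0,0]
    - [[-0.98,0,0],0,0]
    - [[-0.98,0,0],0,0]
    - [[-0.98,0,0],0,0]
    - [[-0.98,0,0],0,0]
    - [[-0.98,0,0],0,0]
    - [[-0.98,0,0],0,0]
    - [[-0.98,0,0],0,0]
    - [[-0.98,0,0],0,0]
    - [[0,0,0],0,0]
    - [[0,0,0],0,0]
    - [[0,0,0],0,0]

```text
t: 47.17
ee_pos: [558.6, 64.8, 148.4]
orientation: [-1.727, -2.623, 0.001]
ft_force: [-1.0, 0.2, 0.1]
width: 87.5
grasp_force: 0.0
```

```bash
cat > fin.py <<'E'
from fit import *
from plan import P,tray
T,S=cams.get_image("top"),cams.get_image("scene");out=[]
for n,m,t,x,y in [("tumbler","tumbler","pale",23,33),("jar_blue","jar","pale",23,-43),("brush","brush","pale",-40,0),("bowl","bowl","dark",23,33),("trailer_orange","trailer","dark",23,-43)]:
    xy=tray(t,x,y);c=P[t];a0=c[2]-np.pi/2 if m=="brush" else 0
    for k,cam,im in(("t","top",T),("s","scene",S)):
        mm=mask(cam,n,im,xy,30)
        if mm is None: print(n,k,"none");continue
        r,q=fit([(im,mm)],m,(*xy,a0),m=="brush");d=r[:2]-np.array(c[:2]);co,si=np.cos(c[2]),np.sin(c[2])
        print(n,k,"tray xy",np.round([co*d[0]+si*d[1],-si*d[0]+co*d[1]],1),"want",x,y,"iou %.2f"%q,"dyaw %.2f"%(r[2]-a0))
f=lambda im,x,y,w,h:cv2.resize(im["image"][y:y+h,x:x+w],(400,300),interpolation=cv2.INTER_CUBIC)
cv2.imwrite("pics/fin.png",np.vstack([np.hstack([f(T,330,165,96,72),f(T,75,190,96,72)]),np.hstack([f(S,160,150,120,90),f(S,350,190,120,90)])])[...,::-1])
E
python3 fin.py
```

```text
tumbler t tray xy [23.2 29.4] want 23 33 iou 0.95 dyaw 0.00
tumbler s tray xy [18.2 20.9] want 23 33 iou 0.86 dyaw 0.00
jar_blue t tray xy [ 24.6 -44.6] want 23 -43 iou 0.82 dyaw 0.00
jar_blue s tray xy [ 18.4 -55.9] want 23 -43 iou 0.90 dyaw 0.00
brush t tray xy [-38.3  -2.3] want -40 0 iou 0.75 dyaw -0.00
brush s tray xy [-47.8  14.9] want -40 0 iou 0.46 dyaw -0.16
bowl t none
bowl s tray xy [14.1 36.7] want 23 33 iou 0.93 dyaw 0.00
trailer_orange t none
trailer_orange s tray xy [ 17.5 -41.2] want 23 -43 iou 0.90 dyaw 0.00
```

View pics/fin.png

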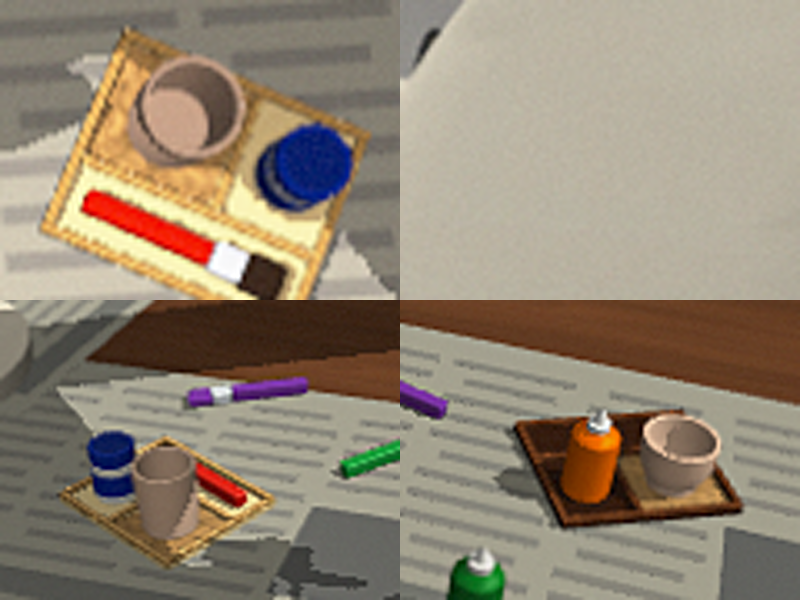

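```bash
python3 -c "
from workcell import ctrl
print(ctrl.close_job())"
```

```text
the job is handed in; nothing more can be done
None
```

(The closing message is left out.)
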